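# Lock a filter cartridge into its bayonet head

## Task

Fit the loose filter cartridge into the filter head on the bench: feel gently for the two entry gaps, push it straight down against the spring until it is fully in, twist it clockwise (seen from above) about a quarter turn to its stop, let it spring up into the locked rest and let go. Do not force it, and leave the other things on the bench where they are.

Things in the scene. Friction and masses are not known exactly. Their poses are not given: they have to be found in the camera images.
- cartridge: Loose filter cartridge, upright at the start, 0.14 to 0.28 kg. Origin: centre of its underside, z up. White barrel 44 mm across, z 0 to 36 mm, foot chamfered 3 mm; grey cap disc 72 mm across, z 36 to 42 mm; grip bar above. A half turn about z makes no difference.
- grip_bar (a point): In the cartridge's grip bar, 64 mm above its underside. The bar stands on the cap along the cartridge's x: 56 mm long, 12 mm thick (y), from 42 to 72 mm above the underside. Take it across y.
- lugs (a point): On the cartridge's axis, level with the undersides of its two equal bayonet lugs, 4 mm above the cartridge's underside. The lugs stick out at the cartridge's +x and -x to 30 mm from the axis, 10 mm wide (y), 6 mm high; a black mark on the cap lies over each.
- filter_head: Filter head, fixed to the bench. Origin: centre of its underside, z up. Foot plate 104x104x8 mm; round grey housing 84 mm across with an open bore of 66 mm, rim at z 46 mm; black index ribs outside at +x and -x; brass hose tail at +y, reaching 64 mm out. All contact forces between cartridge and head, summed (twisting 1 Nm on a stop is 40 N), stay under 60 N.
- collar_top (a point): On the head's axis, 30 mm up: top face of the steel collar in the bore. The collar (bore 48 mm) has two entry gaps across from each other, 15 mm wide, near the index ribs, but it is fixed turned by an unknown angle up to 0.45 rad either way: feel for them. Lugs that miss rest here (cartridge origin 26 mm over the head's); lugs over the gaps drop through.
- bottom (a point): On the head's axis, 12 mm up: where the cartridge's underside meets a hard stop when pushed fully in. A spring plate resists from 22 mm (5 N) to here (10 N). With its underside below 14 mm the lugs are under the collar, and it turns clockwise seen from above; the other way is blocked.
- locked (a point): On the head's axis, 17 mm up: the cartridge's origin when locked. About 1.4 rad clockwise from the gaps the lugs are under pockets in the collar, a hard stop 0.09 rad further on; let go there, the spring lifts them 3 mm into the pockets. Let go earlier, it stays at 14 mm (under the collar) or comes back to 22 mm (in the gaps).
- sample_pot: Bystander: capped specimen pot, 46 mm across, 55 mm high. Origin: centre of its underside.
- petri_dish: Bystander: round flat culture dish, 72 mm across, 15 mm high. Origin: centre of its underside.
- tally: Bystander: small hand tally counter, 77x48x25 mm. Origin: centre of its underside.
- marker: Bystander: black-capped marker pen, 17x135x16 mm. Origin: centre of its underside.
- tweezers: Bystander: steel forceps, 8x115x12 mm. Origin: centre of its underside.
- tape: Bystander: roll of brown tape, 92 mm across, 48 mm high. Origin: centre of its underside.
- timer: Bystander: white bench timer, 31x84x58 mm. Origin: centre of its underside.
Things that resemble listed ones, but are neither listed nor needed, are in the scene too. What is shaped like the cartridge but green or red is not meant.

How it is judged:
By the outcome, as a careful person would: the job done as asked, in the order asked, and still so for the second after the job is handed in, with the robot touching nothing.
It also fails if it takes over 67 s, if anything falls off the work surface, if the arm or the gripper's body presses on something with over 40 N, if the wrist force passes 120 N, or if a joint passes its speed limit or range.

## Robot

A 6-joint arm with a two-finger parallel gripper is mounted at the origin on a cart in front of the work surface, level with it; the furniture and walls round the work are solid. World frame = base frame: x ahead of the robot, y to its left, z up, the work surface at z = 0. Lengths are in m, angles in rad, forces in N, time in s.
With the tool pointing down it reaches from about 0.35 to 0.95 m from the base axis. Payload 17.4 kg.
Tool frame: the origin (TCP) lies on the mounting face of the last link; the fingertips stand 186 mm ahead of it and the grasp point (between the pads) lies 167 mm ahead of it (manip.grasp_offset is the distance from the TCP to the grasp point, in m); z points along the fingers, y is the line along which they close (so a half turn about z gives the same grasp; the last joint's range is limited). The gripper opens to 93 mm and grips with 3 to 60 N. Pads are 15 mm wide; open, the fingers measure 128 mm over their backs; the gripper's body (75 mm by 188 mm) begins 65 mm behind the grasp point.
Start: joints at [-0.038, 0.116, 1.442, -0, 1.584, -0.038], TCP at [0.675, -0, 0.405] pointing down, gripper open.
Joint ranges: [-2.83, 2.83], [-0.83, 2.19], [0.07, 2.5], [-1.14, 4.28], [0.01, 3], [-2.97, 2.97]. Speed limits (rad/s): [1.89, 1.89, 2.22, 3.14, 3.14, 3.14].

## Interface

Orientations are given as a unit quaternion [x, y, z, w].
In Python, from rig import manip gives the robot as it stands. The module is installed in compiled form; this text tells all that it offers.
- The arm moves only by the tool carry_out, never from a script. Its argument "rows" is a list of rows, each an object with "slide": the shift along the tool's x, y, z in mm, a list of three; "rot": the turn, a rotation vector about the tool's x, y, z in degrees, a list of three; "gripper": the finger opening in mm, from 0 to 93. A call has 1 to 20 rows; each row shifts and turns the commanded pose from where the row before left it, along the tool's axes as they then stand; what a row does not reach is not made up. A row lasts 1/10 s, in which the tool goes at most 50 mm and 8.59 degrees, less where a joint would pass 70% of its speed; a pose out of reach is approached as far as the arm can. A call is refused whole if a number of a shift passes 50 or a number of a turn 8.59, either way. A call with a gripper value outside its range is refused whole. The fingers move at their own pace and stop on an object; the grip force is fixed at half the most. Time passes only in rows, so rows that do not move let the fingers close. It gives the time, the measured TCP pose, the force, the opening and the grip force at its end, in the units of the state.
- manip.observe(): the state, without advancing time (a new reading comes with each control period).
- manip.camera(name): name is "scene" or "side" or "wrist"; returns the picture (384x512x3 uint8, red, green, blue); there is no depth.
- manip.camera_params(name): a dict with "mtx" (3x3 intrinsics, pixels), "world_to_cam" (4x4, takes a point from world to camera coordinates); the wrist camera has in their place "mount" (4x4, takes a point from camera to tool coordinates, whose origin is the TCP and whose axes are the flange's). Camera axes: x right, y up, looking along -z (the intrinsics and any distortion apply to the point x, -y, -z); pixel columns grow to the right and rows downward; lengths in m; the calibration is good to about 2 mm. A picture is of the moment at which its call begins: read the wrist's pose just before it. camera_params takes no time and is no camera call.
- manip.hand_in(): hands the job in; it is judged then, once.
Trained networks look in the newest picture that a camera, given by its name, has taken for a name from the list of things; names that differ only in an ending like _2 or _b are one class to them, and where a whole thing is asked for, a point or a joint stands for the part that bears it (a point fixed in the world has none). Each returns a list of dicts, best first, with "score" (0 to 1); they miss things now and then, are a little off and sometimes report something else, mostly with a low value. They report only what shows in the picture. A call takes as long as a camera call. They do not tell look-alikes from the thing itself.
- manip.find_in(camera, name): "point" ([x, y, z] in m, in world coordinates, good to about 4 mm: the middle of the surface that is visible of it).
- manip.outline_of(camera, name): "pixels" (384x512 bool, what is visible of it).
The state is a dict: "t": time; "joint_pos": joint angles; "joint_vel": joint speeds; "joint_efforts": joint torques, N m; "tool_pos": TCP position; "tool_rot": TCP orientation; "force": force on the tool from outside, world axes, zero at the start; "torque": the same for the moment, N m; "grip_width": finger opening in m; "gripper_force": force on a finger pad.
Only numpy, scipy, OpenCV 4.12 (cv2) and the standard library are available. Lean on these libraries where they do the work, as an engineer would, in place of code of your own. Each camera call takes 0.05 s, during which the arm holds its last target. There are 200 camera calls.

## Working session

There is one attempt and no reset: what is moved stays moved. The work goes in short steps, Python scripts to look and compute and a tool call to move; the robot and the scene stay as the last step left them, time stands still between calls to the robot, and variables do not carry over. Pictures are saved under pics/ and viewed, at most 10 in all, crops included, and the job is handed in when it is done.

Besides the shell and the picture viewer there is one more tool, called after "Call:" by a JSON object that holds its "op" and its "data", one argument or row to a line. carry_out: Moves the arm, as the interface text tells. Its arguments: {"type":"object","properties":{"rows":{"type":"array"}},"required":["rows"]}

```bash
mkdir -p pics; cat > h.py <<'E'
import numpy as np, cv2
from rig import manip
from scipy.spatial.transform import Rotation as R
def snap(n,f):
    im=manip.camera(n); cv2.imwrite('pics/'+f,im[:,:,::-1]); return im
def w2c(n,st=None):
    p=manip.camera_params(n)
    if n!='wrist': return np.array(p['mtx']),np.array(p['world_to_cam'])
    st=st or manip.observe(); T=np.eye(4); T[:3,:3]=R.from_quat(st['tool_rot']).as_matrix(); T[:3,3]=st['tool_pos']
    return np.array(p['mtx']),np.linalg.inv(T@np.array(p['mount']))
def proj(n,P,st=None):
    K,W=w2c(n,st); c=W[:3,:3]@np.array(P)+W[:3,3]; c=c*[1,-1,-1]; q=K@c; return q[:2]/q[2]
def ray(n,uv,st=None):
    K,W=w2c(n,st); d=np.linalg.inv(K)@[uv[0],uv[1],1]*[1,-1,-1]; Rt=W[:3,:3].T
    return -Rt@W[:3,3], Rt@d/np.linalg.norm(d)
def atz(n,uv,z,st=None):
    o,d=ray(n,uv,st); return o+d*(z-o[2])/d[2]
def tri(rs):
    A=sum(np.eye(3)-np.outer(d,d) for o,d in rs); b=sum((np.eye(3)-np.outer(d,d))@o for o,d in rs); return np.linalg.solve(A,b)
E
python3 - <<'E'
from h import *
print({k:np.round(v,3) for k,v in manip.observe().items()})
for n in ['scene','side','wrist']:
    snap(n,n+'0.png'); p=manip.camera_params(n); print(n,{k:np.round(v,3).tolist() if not isinstance(v,str) else v for k,v in p.items()})
    for t in ['cartridge','filter_head']:
        for d in manip.find_in(n,t)[:4]: print(n,t,np.round(d['point'],3),round(d['score'],2),np.round(proj(n,d['point'])))
ims=[cv2.imread(f'pics/{n}0.png') for n in ['scene','side']]
cv2.imwrite('pics/both.png',cv2.resize(np.vstack(ims),None,fx=.78,fy=.78))
E
```

```text
{'t': np.float64(0.0), 'joint_pos': array([-0.038,  0.116,  1.442, -0.   ,  1.584, -0.038]), 'joint_vel': array([-0.001, -0.   , -0.001,  0.001, -0.001, -0.001]), 'joint_efforts': array([-2.0000e-03, -7.2127e+01, -6.2261e+01,  7.8000e-02,  2.4000e-02,
       -0.0000e+00]), 'tool_pos': array([ 0.675, -0.   ,  0.404]), 'tool_rot': array([ 0.707,  0.707, -0.   , -0.   ]), 'force': array([ 0.746, -0.297,  0.117]), 'torque': array([-0.015, -0.029,  0.028]), 'gripper_force': np.float64(0.0), 'grip_width': np.float64(0.093)}
scene {'mtx': [[358.762, 0.0, 259.469], [0.0, 358.762, 191.222], [0.0, 0.0, 1.0]], 'world_to_cam': [[0.723, -0.691, 0.015, -0.442], [0.533, 0.572, 0.624, -0.251], [-0.44, -0.443, 0.781, -1.016], [0.0, 0.0, 0.0, 1.0]]}
scene cartridge [ 0.524 -0.184  0.041] 0.94 [280. 208.]
scene cartridge [ 0.326 -0.278  0.043] 0.88 [255. 266.]
scene cartridge [ 0.499 -0.519  0.041] 0.66 [362. 286.]
scene filter_head [0.538 0.068 0.023] 0.79 [231. 166.]
scene filter_head [ 0.435 -0.358  0.015] 0.21 [301. 266.]
side {'mtx': [[444.037, 0.0, 255.992], [0.0, 444.037, 186.906], [0.0, 0.0, 1.0]], 'world_to_cam': [[0.995, 0.099, 0.014, -0.497], [-0.089, 0.819, 0.567, 0.101], [0.044, -0.566, 0.824, -1.684], [0.0, 0.0, 0.0, 1.0]]}
side cartridge [ 0.528 -0.183  0.044] 0.84 [259. 208.]
side cartridge [ 0.335 -0.276  0.04 ] 0.66 [199. 227.]
side cartridge [ 0.513 -0.514  0.043] 0.65 [244. 300.]
side cartridge [ 0.402 -0.184  0.04 ] 0.52 [223. 205.]
side filter_head [0.55  0.069 0.023] 0.78 [271. 155.]
wrist {'mtx': [[276.333, 0.0, 254.024], [0.0, 276.333, 193.283], [0.0, 0.0, 1.0]], 'mount': [[0.0, 0.961, 0.275, 0.077], [1.0, -0.0, 0.0, -0.0], [0.0, 0.275, -0.961, 0.019], [0.0, 0.0, 0.0, 1.0]]}
wrist filter_head [0.555 0.091 0.022] 0.76 [159. 103.]
```

View pics/both.png

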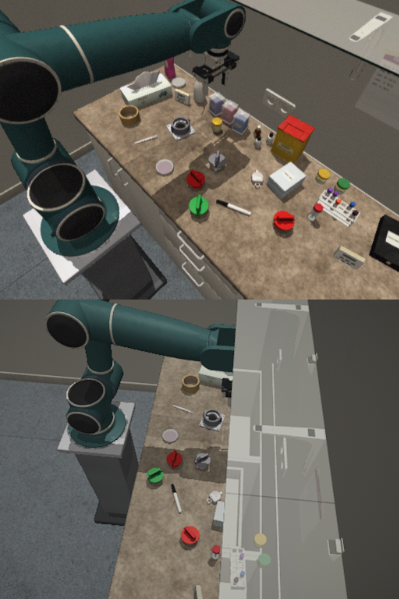

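View pics/wrist0.png

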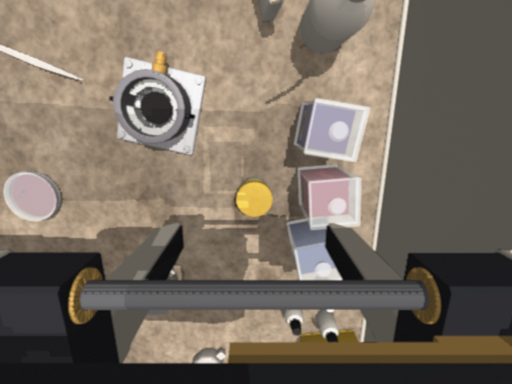

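The wrist picture shows the head at about (155,105), ribs at about (112,98) and (192,115). The scene view shows the grey cartridge at about (280,208), with red and green look-alikes beside it. I'll look closer at the head first, then at the cartridge.

Call:
{"op": "carry_out", "data": {
  "rows": [
    {"slide": [-5,-33,25],"rot": [0,0,0],"gripper": 93},
    {"slide": [-5,-33,25],"rot": [0,0,0],"gripper": 93},
    {"slide": [-5,-33,25],"rot": [0,0,0],"gripper": 93},
    {"slide": [-5,-33,25],"rot": [0,0,0],"gripper": 93},
    {"slide": [0,0,0],"rot": [0,0,0],"gripper": 93},
    {"slide": [0,0,0],"rot": [0,0,0],"gripper": 93},
    {"slide": [0,0,0],"rot": [0,0,0],"gripper": 93}
  ]
}}

```text
t: 1.15
tool_pos: [0.5439, -0.02, 0.3061]
tool_rot: [0.707, 0.707, 0.001, 0.001]
force: [0.2, -0.3, -0.0]
grip_width: 0.0926
gripper_force: 0.0
```

```bash
cat > look.py <<'E'
import sys,pickle
from h import *
f,name=sys.argv[1:3]
st=manip.observe(); im=snap('wrist',f+'.png'); pickle.dump(st,open(f+'.pkl','wb'))
print(np.round(st['t'],2),np.round(st['tool_pos'],4),np.round(st['tool_rot'],3),np.round(st['joint_vel'],3))
for d in manip.find_in('wrist',name)[:3]: print(name,np.round(d['point'],4),round(d['score'],2),np.round(proj('wrist',d['point'],st)))
E
python3 look.py head1 filter_head
```

```text
1.15 [ 0.5439 -0.02    0.3061] [0.707 0.707 0.001 0.001] [ 0.003  0.009 -0.009 -0.    -0.002  0.001]
filter_head [0.5494 0.0911 0.0238] 0.57 [260.  74.]
```

View pics/head1.png

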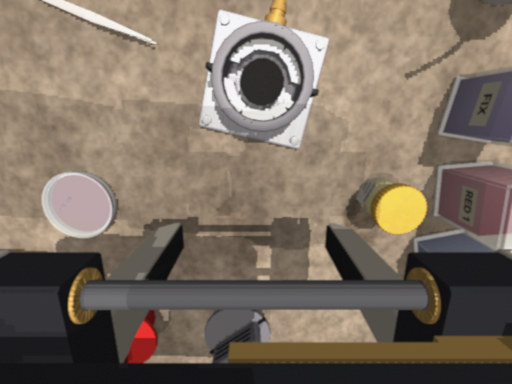

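Call:
{"op": "carry_out", "data": {
  "rows": [
    {"slide": [-40,-2,0],"rot": [0,0,0],"gripper": 93},
    {"slide": [-40,-2,0],"rot": [0,0,0],"gripper": 93},
    {"slide": [-40,-2,0],"rot": [0,0,0],"gripper": 93},
    {"slide": [-40,-2,0],"rot": [0,0,0],"gripper": 93},
    {"slide": [-40,-2,0],"rot": [0,0,0],"gripper": 93},
    {"slide": [-40,-2,0],"rot": [0,0,0],"gripper": 93},
    {"slide": [0,0,0],"rot": [0,0,0],"gripper": 93},
    {"slide": [0,0,0],"rot": [0,0,0],"gripper": 93},
    {"slide": [0,0,0],"rot": [0,0,0],"gripper": 93}
  ]
}}

```text
t: 2.15
tool_pos: [0.5314, -0.2595, 0.3049]
tool_rot: [0.707, 0.707, 0.0, 0.0]
force: [0.2, -0.6, 0.7]
grip_width: 0.0928
gripper_force: 0.0
```

```bash
python3 look.py cart1 cartridge
```

```text
2.15 [ 0.5314 -0.2595  0.3049] [0.707 0.707 0.    0.   ] [ 0.012 -0.01   0.008 -0.001 -0.001 -0.001]
cartridge [ 0.5223 -0.1719  0.0393] 0.78 [244. 101.]
cartridge [ 0.4098 -0.1794  0.0407] 0.7 [112. 110.]
cartridge [ 0.3464 -0.263   0.0446] 0.57 [ 53. 205.]
```

View pics/cart1.png

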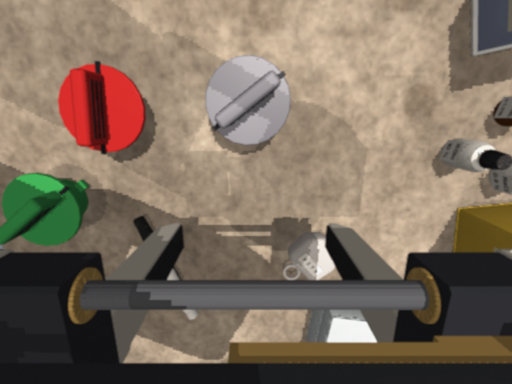

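Head view: head centre at about (262,80), ribs at about (210,66) and (315,93), hose tail at (277,10). Cartridge view: grey cap at about (248,100), bar along the line from (213,126) to (284,73). I'll enlarge both for exact features.

```bash
python3 - <<'E'
from h import *
a=cv2.imread('pics/head1.png')[5:150,190:340]; b=cv2.imread('pics/cart1.png')[45:160,190:310]
a=cv2.resize(a,(600,580),interpolation=cv2.INTER_CUBIC)  # x4
cv2.imwrite('pics/headz.png',a)
d=manip.outline_of('wrist','cartridge')
for q in d[:3]:
    m=q['pixels'].astype(np.uint8); c,_=cv2.findContours(m,0,2); c=max(c,key=cv2.contourArea); print(q['score'],cv2.boundingRect(c),cv2.minEnclosingCircle(c))
K,W=w2c('wrist'); print(W.round(4).tolist())
E
```

```text
0.74 (59, 60, 87, 95) ((100.64417266845703, 107.54907989501953), 48.8326530456543)
0.56 (206, 55, 85, 90) ((247.73387145996094, 100.0286636352539), 45.230403900146484)
[[1.0, 0.0014, -0.0, -0.5307], [-0.0013, 0.9614, -0.2753, 0.2546], [-0.0004, 0.2753, 0.9614, -0.2249], [0.0, 0.0, 0.0, 1.0]]
```

View pics/headz.png

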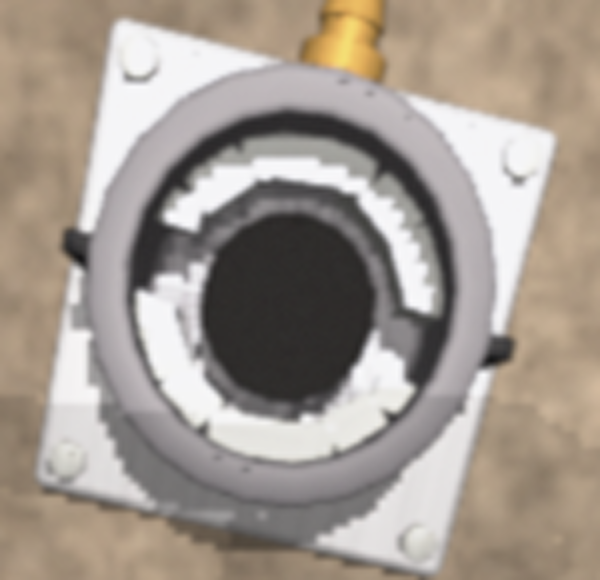

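Call:
{"op": "carry_out", "data": {
  "rows": [
    {"slide": [0,-10,25],"rot": [0,0,0],"gripper": 93},
    {"slide": [10,0,25],"rot": [0,0,0],"gripper": 93},
    {"slide": [10,0,25],"rot": [0,0,0],"gripper": 93},
    {"slide": [0,0,0],"rot": [0,0,0],"gripper": 93},
    {"slide": [0,0,0],"rot": [0,0,0],"gripper": 93},
    {"slide": [0,0,0],"rot": [0,0,0],"gripper": 93}
  ]
}}

```text
t: 2.9
tool_pos: [0.5215, -0.2403, 0.2315]
tool_rot: [0.707, 0.707, 0.0, 0.001]
force: [1.1, 0.5, 0.0]
grip_width: 0.0929
gripper_force: 0.0
```

```bash
python3 look.py cart2 cartridge; python3 - <<'E'
from h import *
a=cv2.imread('pics/cart1.png')[40:160,180:320]; b=cv2.imread('pics/cart2.png')[10:160,170:330]
cv2.imwrite('pics/cartz.png',np.hstack([cv2.resize(a,(350,300),interpolation=2),cv2.resize(b,(448,420),interpolation=2)[:300*10]]) if 0 else cv2.resize(b,(800,600)[:2] and (640,600),interpolation=2))
E
```

```text
2.9 [ 0.5215 -0.2403  0.2315] [0.707 0.707 0.    0.001] [-0.002 -0.001 -0.001 -0.001 -0.002  0.   ]
cartridge [ 0.4112 -0.179   0.0463] 0.9 [ 68. 141.]
cartridge [ 0.3555 -0.2492  0.0176] 0.84 [ 37. 231.]
cartridge [ 0.522  -0.1711  0.0416] 0.57 [255. 127.]
```

View pics/cartz.png

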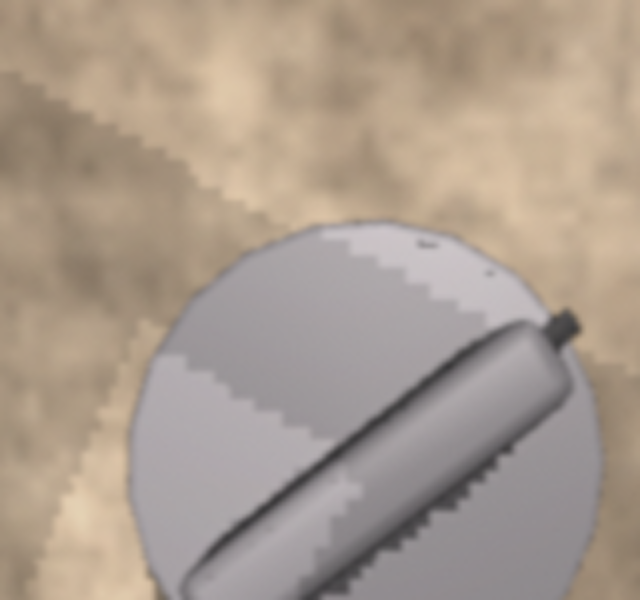

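Zoomed head (scale 4 from (190,5)): the collar is interrupted at about (165,255) and (420,345). That puts the gaps near the ribs, which end at (72,243) and (500,350). The cartridge bar runs from lower left to upper right, with a mark at (565,325) in its zoom. Next I'll fit circles to the edges.

```bash
cat > fit.py <<'E'
import pickle
from h import *
from scipy.optimize import least_squares
th=np.linspace(0,2*np.pi,120,endpoint=False)
def circ(x,y,z,r): return np.c_[x+r*np.cos(th),y+r*np.sin(th),np.full(120,z)]
def projN(P,st):
    K,W=w2c('wrist',st); c=(P@W[:3,:3].T+W[:3,3])*[1,-1,-1]; q=c@K.T; return q[:,:2]/q[:,2:]
def dtmap(f):
    g=cv2.GaussianBlur(cv2.imread(f'pics/{f}.png'),(3,3),0.8); e=cv2.Canny(g,40,120); return cv2.distanceTransform(255-e,cv2.DIST_L2,5)
def fit(views,model,p0,scale):
    D=[(dtmap(f),pickle.load(open(f+'.pkl','rb'))) for f in views]
    def res(p):
        o=[]
        for d,st in D:
            u=projN(model(p),st).astype(np.float32); o.append(cv2.remap(d,u[:,0].copy(),u[:,1].copy(),1,borderMode=cv2.BORDER_REPLICATE)[:,0])
        return np.minimum(np.concatenate(o),6).astype(float)
    best=None
    for _ in range(25):
        s=least_squares(res,np.array(p0)+np.random.randn(len(p0))*scale,loss='soft_l1',f_scale=.7,diff_step=1e-3,x_scale=.01)
        if best is None or s.cost<best.cost: best=s
    return best.x,best.cost,np.mean(res(best.x))
E
python3 - <<'E'
from fit import *
np.random.seed(0)
m=lambda p: circ(p[0],p[1],p[2],.036)
print('cap 2view',fit(['cart1','cart2'],m,[.525,-.175,.042],.004))
for v in ['cart1','cart2']: print(v,fit([v],lambda p: circ(p[0],p[1],.042,.036),[.525,-.175],.004))
h=lambda p: np.vstack([circ(p[0],p[1],p[2],.042),circ(p[0],p[1],p[2],.033)])
print('rim z free',fit(['head1'],h,[.548,.084,.046],.004)); print('rim z fix',fit(['head1'],lambda p:h([p[0],p[1],.046]),[.548,.084],.004))
s=pickle.load(open('head1.pkl','rb')); Z=lambda u,v,z: atz('wrist',(190+u/4,5+v/4),z,s)
g=Z(160,255,.03),Z(425,345,.03); r=Z(72,243,.03),Z(500,350,.03)
an=lambda a,b: np.degrees(np.arctan2(b[1]-a[1],b[0]-a[0]))
print('gaps',g,(g[0]+g[1])/2,an(*g),'ribs',an(*r),(r[0]+r[1])/2)
for e in [(165,222),(140,292),(438,310),(412,385),(200,245),(395,315),(190,262),(388,340)]: print(e,Z(*e,.03).round(4))
s=pickle.load(open('cart2.pkl','rb')); Z=lambda u,v,z: atz('wrist',(170+u/4,10+v/4),z,s)
# bar top edges upper-left side (black) : base edge and top
print('bar edge z.072',an(Z(215,545,.072),Z(500,325,.072)), an(Z(330,590,.072),Z(560,410,.072)),'mark',Z(565,325,.042))
print(manip.observe()['joint_pos'].round(3))
E
```

```text
cap 2view (array([ 0.52545616, -0.17237695,  0.03859834]), np.float64(41.85228624919227), np.float64(0.5468287489066521))Traceback (most recent call last):
  File "<stdin>", line 5, in <module>
  File "fit.py", line 19, in fit
    s=least_squares(res,np.array(p0)+np.random.randn(len(p0))*scale,loss='soft_l1',f_scale=.7,diff_step=1e-3,x_scale=.01)
    return func(*args, **kwargs)
    result = trf(vector_fun.fun, vector_fun.jac, x0, f0, J0, lb, ub, ftol, xtol,
                 gtol, max_nfev, x_scale, loss_function, tr_solver,
                 tr_options.copy(), verbose, callback=callback_wrapped)
    return trf_no_bounds(
        fun, jac, x0, f0, J0, ftol, xtol, gtol, max_nfev, x_scale,
        loss_function, tr_solver, tr_options, verbose, callback=callback)
    J = jac(x)
    self._update_jac()
    ~~~~~~~~~~~~~~~~^^
    self.J = self.jac_wrapped(xp_copy(self.x), f0=self.f)
             ~~~~~~~~~~~~~~~~^^^^^^^^^^^^^^^^^^^^^^^^^^^^
    J, dct = approx_derivative(
             ~~~~~~~~~~~~~~~~~^
        self.fun,
        ^^^^^^^^^
    ...<2 lines>...
        **self.finite_diff_option
[... 475 characters left out ...]
f.kwargs))
                      ~~~~~~~~^^^^^^^^^^^^^^^^^^^^^^^^^^^^^^
    return np.atleast_1d(self.fun(x))
                         ~~~~~~~~^^^
    return self.f(x, *self.args, **self.kwargs)
           ~~~~~~^^^^^^^^^^^^^^^^^^^^^^^^^^^^^^
  File "fit.py", line 15, in res
    u=projN(model(p),st).astype(np.float32); o.append(cv2.remap(d,u[:,0].copy(),u[:,1].copy(),1,borderMode=cv2.BORDER_REPLICATE)[:,0])
      ~~~~~^^^^^^^^^^^^^
  File "fit.py", line 7, in projN
    K,W=w2c('wrist',st); c=(P@W[:3,:3].T+W[:3,3])*[1,-1,-1]; q=c@K.T; return q[:,:2]/q[:,2:]
        ~~~^^^^^^^^^^^^
  File "h.py", line 7, in w2c
    p=manip.camera_params(n)
ValueError: time passes only in moves, steps and waits
```

```bash
sed -i "s/    p=manip.camera_params(n)/    p=C.get(n) or C.setdefault(n,manip.camera_params(n))/; s/^def snap/C={}\ndef snap/" h.py
cat > m.py <<'E'
from fit import *
np.random.seed(0)
m=lambda p: circ(p[0],p[1],p[2],.036)
print('cap 2view',fit(['cart1','cart2'],m,[.525,-.175,.042],.004))
for v in ['cart1','cart2']: print(v,fit([v],lambda p: circ(p[0],p[1],.042,.036),[.525,-.175],.004))
h=lambda p: np.vstack([circ(p[0],p[1],p[2],.042),circ(p[0],p[1],p[2],.033)])
print('rim z free',fit(['head1'],h,[.548,.084,.046],.004)); print('rim z fix',fit(['head1'],lambda p:h([p[0],p[1],.046]),[.548,.084],.004))
s=pickle.load(open('head1.pkl','rb')); Z=lambda u,v,z: atz('wrist',(190+u/4,5+v/4),z,s)
g=Z(160,255,.03),Z(425,345,.03); r=Z(72,243,.03),Z(500,350,.03)
an=lambda a,b: np.degrees(np.arctan2(b[1]-a[1],b[0]-a[0]))
print('gaps',g,(g[0]+g[1])/2,an(*g),'ribs',an(*r),(r[0]+r[1])/2)
for e in [(165,222),(140,292),(438,310),(412,385),(200,245),(395,315),(190,262),(388,340)]: print(e,Z(*e,.03).round(4))
s=pickle.load(open('cart2.pkl','rb')); Z=lambda u,v,z: atz('wrist',(170+u/4,10+v/4),z,s)
print('bar edge z.072',an(Z(215,545,.072),Z(500,325,.072)), an(Z(330,590,.072),Z(560,410,.072)),'mark',Z(565,325,.042))
print(manip.observe()['joint_pos'].round(3))
E
python3 m.py
```

```text
cap 2view (array([ 0.52545616, -0.17237695,  0.03859834]), np.float64(41.85228624919227), np.float64(0.5468287489066521))
cart1 (array([ 0.52561902, -0.17257098]), np.float64(42.31338049320439), np.float64(0.9273320518434047))
cart2 (array([ 0.52513839, -0.17246625]), np.float64(33.15457498730397), np.float64(0.763924699028333))
rim z free (array([0.55115965, 0.0862276 , 0.04255226]), np.float64(34.898976269600944), np.float64(0.5116682933022578))
rim z fix (array([0.5509882 , 0.08568012]), np.float64(53.903088848962675), np.float64(0.651875327154994))
gaps (array([0.52340966, 0.09451174, 0.03      ]), array([0.58104804, 0.07635828, 0.03      ])) [0.55222885 0.08543501 0.03      ] -17.482053211457426 ribs -13.052970309305715 [0.55109801 0.08610016 0.03      ]
(165, 222) [0.5246 0.101  0.03  ]
(140, 292) [0.5189 0.0871 0.03  ]
(438, 310) [0.5836 0.0835 0.03  ]
(412, 385) [0.5785 0.068  0.03  ]
(200, 245) [0.532  0.0965 0.03  ]
(395, 315) [0.5743 0.0825 0.03  ]
(190, 262) [0.5298 0.0931 0.03  ]
(388, 340) [0.5729 0.0774 0.03  ]
bar edge z.072 36.829405864462245 38.1135958616421 mark [ 0.55472312 -0.15060884  0.042     ]
[-4.760e-01 -1.000e-03  1.852e+00 -0.000e+00  1.289e+00 -4.760e-01]
```

Cap fits: cartridge at (0.525,-0.172), cap top z about 0.039, bar angle about 37°. Head: axis at (0.551,0.086), rim z about 0.043, ribs at -13°, gaps at about -17.5°. Next I turn to the grasp yaw and re-measure there to cancel the camera bias.

Call:
{"op": "carry_out", "data": {
  "rows": [
    {"slide": [0,0,-30],"rot": [0,0,0],"gripper": 93},
    {"slide": [0,0,-30],"rot": [0,0,0],"gripper": 93},
    {"slide": [14,-24,0],"rot": [0,0,0],"gripper": 70},
    {"slide": [14,-24,0],"rot": [0,0,0],"gripper": 70},
    {"slide": [0,0,0],"rot": [0,0,7.53],"gripper": 70},
    {"slide": [0,0,0],"rot": [0,0,7.53],"gripper": 70},
    {"slide": [0,0,0],"rot": [0,0,7.53],"gripper": 70},
    {"slide": [0,0,0],"rot": [0,0,7.53],"gripper": 70},
    {"slide": [0,0,0],"rot": [0,0,7.53],"gripper": 70},
    {"slide": [0,0,0],"rot": [0,0,7.53],"gripper": 70},
    {"slide": [0,0,0],"rot": [0,0,7.53],"gripper": 70},
    {"slide": [0,0,0],"rot": [0,0,0],"gripper": 70},
    {"slide": [0,0,0],"rot": [0,0,0],"gripper": 70},
    {"slide": [0,0,0],"rot": [0,0,0],"gripper": 70}
  ]
}}

```text
t: 4.4
tool_pos: [0.473, -0.2121, 0.29]
tool_rot: [0.947, 0.321, 0.0, 0.0]
force: [0.4, 1.3, -0.3]
grip_width: 0.0699
gripper_force: 0.0
```

```bash
python3 look.py cart3 cartridge; python3 - <<'E'
from fit import *
np.random.seed(0)
print(fit(['cart3'],lambda p: circ(p[0],p[1],.042,.036),[.525,-.172],.004))
x=fit(['cart3'],lambda p: circ(p[0],p[1],p[2],.036),[.525,-.172,.042],.004);print(x)
st=pickle.load(open('cart3.pkl','rb')); r=R.from_quat(st['tool_rot']); print(r.as_matrix().round(4).tolist())
im=cv2.imread('pics/cart3.png')
for u in projN(circ(x[0][0],x[0][1],x[0][2],.036),st): cv2.circle(im,tuple(int(v) for v in u),0,(0,0,255),-1)
cv2.imwrite('pics/c3.png',cv2.resize(im[20:260,130:390],None,fx=2.3,fy=2.3,interpolation=2))
E
```

```text
4.4 [ 0.473  -0.2121  0.29  ] [0.947 0.321 0.    0.   ] [ 0.     0.003  0.003  0.001 -0.002  0.013]
cartridge [ 0.5232 -0.1733  0.0392] 0.91 [254. 131.]
cartridge [ 0.359 -0.25   0.043] 0.81 [215. 315.]
(array([ 0.52488849, -0.17201352]), np.float64(87.310932643384), np.float64(1.4040396181245645))
(array([ 0.52494587, -0.17221991,  0.03925183]), np.float64(80.90304125517166), np.float64(1.247199850777785))
[[0.7937, 0.6083, 0.0004], [0.6083, -0.7937, -0.0002], [0.0002, 0.0004, -1.0]]
```

View pics/c3.png

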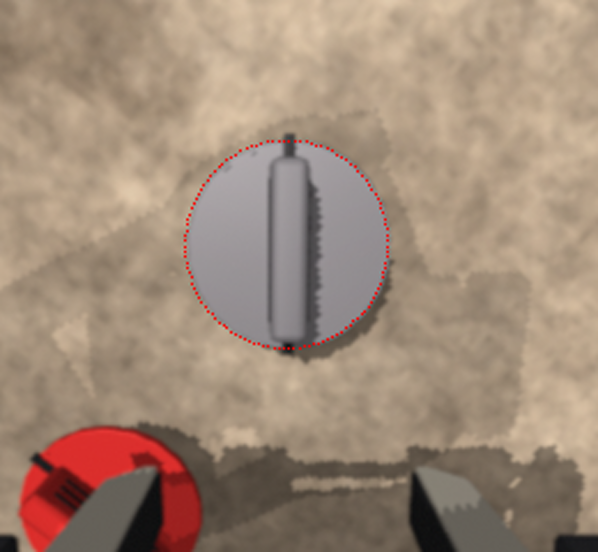

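The outline fits the cap, centred at (287,245) in the crop, and the bar is vertical there, so the yaw is right. Grasp now.

Call:
{"op": "carry_out", "data": {
  "rows": [
    {"slide": [33,0,0],"rot": [0,0,0],"gripper": 70},
    {"slide": [32.5,0,0],"rot": [0,0,0],"gripper": 70},
    {"slide": [0,0,0],"rot": [0,0,0],"gripper": 70},
    {"slide": [0,0,20],"rot": [0,0,0],"gripper": 70},
    {"slide": [0,0,20],"rot": [0,0,0],"gripper": 70},
    {"slide": [0,0,12],"rot": [0,0,0],"gripper": 70},
    {"slide": [0,0,6],"rot": [0,0,0],"gripper": 70},
    {"slide": [0,0,0],"rot": [0,0,0],"gripper": 70},
    {"slide": [0,0,0],"rot": [0,0,0],"gripper": 70}
  ]
}}

```text
t: 5.4
tool_pos: [0.5252, -0.1725, 0.2325]
tool_rot: [0.948, 0.32, 0.0, 0.0]
force: [-0.1, 0.3, 0.1]
grip_width: 0.0702
gripper_force: 0.0
```

Call:
{"op": "carry_out", "data": {
  "rows": [
    {"slide": [0,0,0],"rot": [0,0,0],"gripper": 4},
    {"slide": [0,0,0],"rot": [0,0,0],"gripper": 4},
    {"slide": [0,0,0],"rot": [0,0,0],"gripper": 4},
    {"slide": [0,0,0],"rot": [0,0,0],"gripper": 4},
    {"slide": [0,0,0],"rot": [0,0,0],"gripper": 4},
    {"slide": [0,0,0],"rot": [0,0,0],"gripper": 4},
    {"slide": [0,0,0],"rot": [0,0,0],"gripper": 4},
    {"slide": [0,0,0],"rot": [0,0,0],"gripper": 4}
  ]
}}

```text
t: 6.2
tool_pos: [0.5251, -0.1723, 0.2317]
tool_rot: [0.948, 0.32, -0.0, 0.0]
force: [-1.1, 1.6, -1.6]
grip_width: 0.0118
gripper_force: 30.0
```

Call:
{"op": "carry_out", "data": {
  "rows": [
    {"slide": [0,0,-10],"rot": [0,0,0],"gripper": 4},
    {"slide": [0,0,-30],"rot": [0,0,0],"gripper": 4},
    {"slide": [0,0,-30],"rot": [0,0,0],"gripper": 4},
    {"slide": [0,0,-30],"rot": [0,0,-7.82],"gripper": 4},
    {"slide": [0,0,0],"rot": [0,0,-7.82],"gripper": 4},
    {"slide": [0,0,0],"rot": [0,0,-7.82],"gripper": 4},
    {"slide": [0,0,0],"rot": [0,0,-7.82],"gripper": 4},
    {"slide": [0,0,0],"rot": [0,0,-7.82],"gripper": 4},
    {"slide": [0,0,0],"rot": [0,0,-7.82],"gripper": 4},
    {"slide": [0,0,0],"rot": [0,0,-7.82],"gripper": 4},
    {"slide": [0,0,0],"rot": [0,0,-7.82],"gripper": 4},
    {"slide": [0,0,0],"rot": [0,0,-7.82],"gripper": 4},
    {"slide": [0,0,0],"rot": [0,0,-7.82],"gripper": 4},
    {"slide": [0,0,0],"rot": [0,0,-7.82],"gripper": 4},
    {"slide": [0,0,0],"rot": [0,0,-7.82],"gripper": 4},
    {"slide": [0,0,0],"rot": [0,0,-7.82],"gripper": 4},
    {"slide": [0,0,0],"rot": [0,0,-7.82],"gripper": 4},
    {"slide": [0,0,0],"rot": [0,0,-7.82],"gripper": 4},
    {"slide": [0,0,0],"rot": [0,0,-7.82],"gripper": 4}
  ]
}}

```text
t: 8.1
tool_pos: [0.525, -0.1723, 0.3323]
tool_rot: [0.15, 0.989, -0.0, 0.0]
force: [-0.9, -0.0, -2.0]
grip_width: 0.0119
gripper_force: 30.0
```

Call:
{"op": "carry_out", "data": {
  "rows": [
    {"slide": [-6.2,42.3,0],"rot": [0,0,0],"gripper": 4},
    {"slide": [-6.2,42.3,0],"rot": [0,0,0],"gripper": 4},
    {"slide": [-6.2,42.3,0],"rot": [0,0,0],"gripper": 4},
    {"slide": [-6.2,42.3,0],"rot": [0,0,0],"gripper": 4},
    {"slide": [-6.2,42.3,0],"rot": [0,0,0],"gripper": 4},
    {"slide": [-6.2,42.3,0],"rot": [0,0,0],"gripper": 4},
    {"slide": [0,0,0],"rot": [0,0,0],"gripper": 4},
    {"slide": [0,0,0],"rot": [0,0,0],"gripper": 4},
    {"slide": [0,0,0],"rot": [0,0,0],"gripper": 4}
  ]
}}

```text
t: 9.0
tool_pos: [0.637, 0.0577, 0.332]
tool_rot: [0.153, 0.988, -0.0, 0.0]
force: [-0.5, -1.1, -2.5]
grip_width: 0.0116
gripper_force: 30.0
```

```bash
python3 look.py head2 filter_head; python3 - <<'E'
from fit import *
np.random.seed(0)
h=lambda p: np.vstack([circ(p[0],p[1],p[2],.042),circ(p[0],p[1],p[2],.033)])
x=fit(['head2'],lambda p:h([p[0],p[1],.046]),[.551,.086],.004);print(x)
x=fit(['head2'],h,[.551,.086,.046],.004);print(x)
y=fit(['head1','head2'],h,[.551,.086,.046],.004);print(y)
st=pickle.load(open('head2.pkl','rb')); print(R.from_quat(st['tool_rot']).as_matrix().round(4).tolist(),st['force'],st['joint_pos'].round(2))
im=cv2.imread('pics/head2.png')
P=h(y[0]); 
for u in projN(P,st): cv2.circle(im,tuple(int(v) for v in u),0,(0,0,255),-1)
a=np.radians(-17.5)
for a in np.radians([-17.5,162.5]):
    for r in np.linspace(.02,.05,30): cv2.circle(im,tuple(int(v) for v in projN(np.array([[y[0][0]+r*np.cos(a),y[0][1]+r*np.sin(a),.03]]),st)[0]),0,(0,255,0),-1)
c=proj('wrist',[.551,.086,.04],st); print(c)
cv2.imwrite('pics/h2.png',cv2.resize(im[0:384,130:390],None,fx=1.56,fy=1.56,interpolation=2))
E
```

```text
9.0 [0.637  0.0577 0.332 ] [ 0.153  0.988 -0.     0.   ] [-0.011 -0.006  0.003  0.    -0.004  0.001]
filter_head [0.5515 0.084  0.0199] 0.7 [253. 101.]
(array([0.55084347, 0.0855293 ]), np.float64(52.01827482827612), np.float64(0.6568922774245342))
(array([0.55094417, 0.08617621, 0.04148054]), np.float64(39.564625266284224), np.float64(0.5366288796067238))
(array([0.5515978 , 0.0861908 , 0.04283564]), np.float64(90.40616565614656), np.float64(0.5847778055506448))
[[-0.9531, 0.3026, -0.0], [0.3026, 0.9531, -0.0002], [-0.0, -0.0002, -1.0]] [-0.4528407  -1.13612566 -2.47534388] [ 0.05  0.07  1.61 -0.    1.46 -1.21]
[254.65671433  99.19992494]
```

View pics/h2.png

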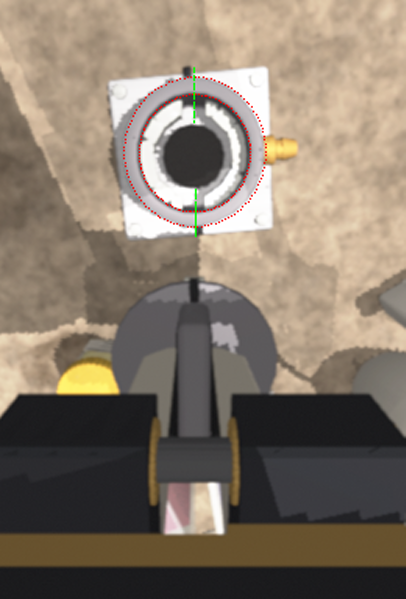

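The model outline fits the rim at about (193,152) in the crop and the green gap line passes through both dark gaps. The held cartridge's bar and mark point straight at it. I'll go over the axis and lower to just above the rim.

Call:
{"op": "carry_out", "data": {
  "rows": [
    {"slide": [30.5,0.4,0],"rot": [0,0,0],"gripper": 4},
    {"slide": [30,0.4,0],"rot": [0,0,0],"gripper": 4},
    {"slide": [30,0.4,0],"rot": [0,0,0],"gripper": 4},
    {"slide": [0,0,20],"rot": [0,0,0],"gripper": 4},
    {"slide": [0,0,20],"rot": [0,0,0],"gripper": 4},
    {"slide": [0,0,8],"rot": [0,0,0],"gripper": 4},
    {"slide": [0,0,0],"rot": [0,0,0],"gripper": 4},
    {"slide": [0,0,0],"rot": [0,0,0],"gripper": 4},
    {"slide": [0,0,0],"rot": [0,0,0],"gripper": 4}
  ]
}}

```text
t: 10.0
tool_pos: [0.5517, 0.0867, 0.2848]
tool_rot: [0.153, 0.988, 0.0, 0.001]
force: [0.6, 0.1, -1.4]
grip_width: 0.0118
gripper_force: 30.0
```

Call:
{"op": "carry_out", "data": {
  "rows": [
    {"slide": [0.4,-0.6,2],"rot": [0,0,0],"gripper": 4},
    {"slide": [0,0,3],"rot": [0,0,0],"gripper": 4},
    {"slide": [0,0,3],"rot": [0,0,0],"gripper": 4},
    {"slide": [0,0,3],"rot": [0,0,0],"gripper": 4},
    {"slide": [0,0,2],"rot": [0,0,0],"gripper": 4},
    {"slide": [0,0,0],"rot": [0,0,0],"gripper": 4},
    {"slide": [0,0,0],"rot": [0,0,0],"gripper": 4}
  ]
}}

```text
t: 10.7
tool_pos: [0.5508, 0.0864, 0.2707]
tool_rot: [0.153, 0.988, -0.0, -0.0]
force: [0.1, 0.3, -1.8]
grip_width: 0.0119
gripper_force: 30.0
```

Call:
{"op": "carry_out", "data": {
  "rows": [
    {"slide": [0,0,2],"rot": [0,0,0],"gripper": 4},
    {"slide": [0,0,2],"rot": [0,0,0],"gripper": 4},
    {"slide": [0,0,2],"rot": [0,0,0],"gripper": 4},
    {"slide": [0,0,2],"rot": [0,0,0],"gripper": 4},
    {"slide": [0,0,0],"rot": [0,0,0],"gripper": 4},
    {"slide": [0,0,0],"rot": [0,0,0],"gripper": 4}
  ]
}}

```text
t: 11.3
tool_pos: [0.5508, 0.0864, 0.2627]
tool_rot: [0.153, 0.988, -0.0, -0.0]
force: [0.3, -0.9, -2.1]
grip_width: 0.0117
gripper_force: 30.0
```

Call:
{"op": "carry_out", "data": {
  "rows": [
    {"slide": [0,0,1],"rot": [0,0,0],"gripper": 4},
    {"slide": [0,0,1],"rot": [0,0,0],"gripper": 4},
    {"slide": [0,0,1],"rot": [0,0,0],"gripper": 4},
    {"slide": [0,0,1],"rot": [0,0,0],"gripper": 4},
    {"slide": [0,0,0],"rot": [0,0,0],"gripper": 4},
    {"slide": [0,0,0],"rot": [0,0,0],"gripper": 4}
  ]
}}

```text
t: 11.9
tool_pos: [0.5508, 0.0864, 0.2588]
tool_rot: [0.153, 0.988, 0.0, 0.0]
force: [-0.1, 0.4, -1.3]
grip_width: 0.0115
gripper_force: 30.0
```

Call:
{"op": "carry_out", "data": {
  "rows": [
    {"slide": [0,0,0.7],"rot": [0,0,0],"gripper": 4},
    {"slide": [0,0,0.7],"rot": [0,0,0],"gripper": 4},
    {"slide": [0,0,0.6],"rot": [0,0,0],"gripper": 4},
    {"slide": [0,0,0],"rot": [0,0,0],"gripper": 4},
    {"slide": [0,0,0],"rot": [0,0,0],"gripper": 4}
  ]
}}

```text
t: 12.4
tool_pos: [0.5508, 0.0864, 0.2567]
tool_rot: [0.153, 0.988, -0.0, -0.0]
force: [0.6, -0.3, -2.2]
grip_width: 0.0117
gripper_force: 30.0
```

Call:
{"op": "carry_out", "data": {
  "rows": [
    {"slide": [0,0,0.7],"rot": [0,0,0],"gripper": 4},
    {"slide": [0,0,0.7],"rot": [0,0,0],"gripper": 4},
    {"slide": [0,0,0.6],"rot": [0,0,0],"gripper": 4},
    {"slide": [0,0,0],"rot": [0,0,0],"gripper": 4},
    {"slide": [0,0,0],"rot": [0,0,0],"gripper": 4}
  ]
}}

```text
t: 12.9
tool_pos: [0.5508, 0.0864, 0.2547]
tool_rot: [0.153, 0.988, -0.0, -0.0]
force: [0.3, -0.8, -2.0]
grip_width: 0.0121
gripper_force: 30.0
```

Call:
{"op": "carry_out", "data": {
  "rows": [
    {"slide": [0,0,0.7],"rot": [0,0,0],"gripper": 4},
    {"slide": [0,0,0.7],"rot": [0,0,0],"gripper": 4},
    {"slide": [0,0,0.6],"rot": [0,0,0],"gripper": 4},
    {"slide": [0,0,0],"rot": [0,0,0],"gripper": 4},
    {"slide": [0,0,0],"rot": [0,0,0],"gripper": 4}
  ]
}}

```text
t: 13.4
tool_pos: [0.5509, 0.0864, 0.253]
tool_rot: [0.153, 0.988, 0.0, 0.0]
force: [-1.1, -0.9, 3.4]
grip_width: 0.0119
gripper_force: 30.0
```

The spring is felt at underside about 21 mm, so the lugs are through the gaps. I'll push down.

Call:
{"op": "carry_out", "data": {
  "rows": [
    {"slide": [0,0,1],"rot": [0,0,0],"gripper": 4},
    {"slide": [0,0,1],"rot": [0,0,0],"gripper": 4},
    {"slide": [0,0,1],"rot": [0,0,0],"gripper": 4},
    {"slide": [0,0,1],"rot": [0,0,0],"gripper": 4},
    {"slide": [0,0,1],"rot": [0,0,0],"gripper": 4},
    {"slide": [0,0,1],"rot": [0,0,0],"gripper": 4},
    {"slide": [0,0,1],"rot": [0,0,0],"gripper": 4},
    {"slide": [0,0,0],"rot": [0,0,0],"gripper": 4},
    {"slide": [0,0,0],"rot": [0,0,0],"gripper": 4}
  ]
}}

```text
t: 14.3
tool_pos: [0.5509, 0.0864, 0.2459]
tool_rot: [0.153, 0.988, 0.0, 0.0]
force: [-1.1, -1.3, 6.5]
grip_width: 0.0118
gripper_force: 30.0
```

Call:
{"op": "carry_out", "data": {
  "rows": [
    {"slide": [0,0,0.5],"rot": [0,0,0],"gripper": 4},
    {"slide": [0,0,0.5],"rot": [0,0,0],"gripper": 4},
    {"slide": [0,0,0],"rot": [0,0,0],"gripper": 4},
    {"slide": [0,0,0],"rot": [0,0,0],"gripper": 4}
  ]
}}

```text
t: 14.7
tool_pos: [0.5509, 0.0864, 0.245]
tool_rot: [0.153, 0.988, 0.0, 0.0]
force: [-1.5, -0.2, 7.5]
grip_width: 0.0118
gripper_force: 30.0
```

Call:
{"op": "carry_out", "data": {
  "rows": [
    {"slide": [0,0,0.4],"rot": [0,0,0],"gripper": 4},
    {"slide": [0,0,0.4],"rot": [0,0,0],"gripper": 4},
    {"slide": [0,0,0],"rot": [0,0,0],"gripper": 4},
    {"slide": [0,0,0],"rot": [0,0,0],"gripper": 4}
  ]
}}

```text
t: 15.1
tool_pos: [0.5509, 0.0864, 0.2443]
tool_rot: [0.153, 0.988, 0.0, 0.0]
force: [-2.3, -0.5, 7.4]
grip_width: 0.0117
gripper_force: 30.0
```

Call:
{"op": "carry_out", "data": {
  "rows": [
    {"slide": [0,0,0.3],"rot": [0,0,0],"gripper": 4},
    {"slide": [0,0,0],"rot": [0,0,0],"gripper": 4},
    {"slide": [0,0,0],"rot": [0,0,0],"gripper": 4}
  ]
}}

```text
t: 15.4
tool_pos: [0.5509, 0.0864, 0.244]
tool_rot: [0.153, 0.988, 0.0, 0.0]
force: [-1.9, -1.0, 8.2]
grip_width: 0.0116
gripper_force: 30.0
```

Call:
{"op": "carry_out", "data": {
  "rows": [
    {"slide": [0,0,0.3],"rot": [0,0,0],"gripper": 4},
    {"slide": [0,0,0],"rot": [0,0,0],"gripper": 4},
    {"slide": [0,0,0],"rot": [0,0,0],"gripper": 4}
  ]
}}

```text
t: 15.7
tool_pos: [0.5509, 0.0864, 0.2437]
tool_rot: [0.153, 0.988, 0.0, 0.0]
force: [-2.3, -1.4, 6.3]
grip_width: 0.0116
gripper_force: 30.0
```

Call:
{"op": "carry_out", "data": {
  "rows": [
    {"slide": [0,0,0.2],"rot": [0,0,0],"gripper": 4},
    {"slide": [0,0,0],"rot": [0,0,0],"gripper": 4},
    {"slide": [0,0,0],"rot": [0,0,0],"gripper": 4}
  ]
}}

```text
t: 16.0
tool_pos: [0.5509, 0.0864, 0.2435]
tool_rot: [0.153, 0.988, 0.0, 0.0]
force: [-2.7, -1.4, 8.5]
grip_width: 0.0113
gripper_force: 30.0
```

Call:
{"op": "carry_out", "data": {
  "rows": [
    {"slide": [0,0,0.3],"rot": [0,0,0],"gripper": 4},
    {"slide": [0,0,0],"rot": [0,0,0],"gripper": 4},
    {"slide": [0,0,0],"rot": [0,0,0],"gripper": 4}
  ]
}}

```text
t: 16.3
tool_pos: [0.5509, 0.0864, 0.2435]
tool_rot: [0.153, 0.988, 0.0, 0.0]
force: [-3.6, -0.6, 10.7]
grip_width: 0.0116
gripper_force: 30.0
```

Hard stop felt: no further motion, force rising. I'll ease off 0.3 mm and twist clockwise, a small piece first.

Call:
{"op": "carry_out", "data": {
  "rows": [
    {"slide": [0.3,0,-0.4],"rot": [0,0,0],"gripper": 4},
    {"slide": [0,0,0],"rot": [0,0,2],"gripper": 4},
    {"slide": [0,0,0],"rot": [0,0,3],"gripper": 4},
    {"slide": [0,0,0],"rot": [0,0,3],"gripper": 4},
    {"slide": [0,0,0],"rot": [0,0,3],"gripper": 4},
    {"slide": [0,0,0],"rot": [0,0,0],"gripper": 4},
    {"slide": [0,0,0],"rot": [0,0,0],"gripper": 4}
  ]
}}

```text
t: 17.0
tool_pos: [0.5507, 0.0865, 0.2437]
tool_rot: [0.247, 0.969, 0.0, 0.001]
force: [-0.0, -0.3, 7.1]
grip_width: 0.0118
gripper_force: 30.0
```

```bash
cat > s.py <<'E'
from h import *
s=manip.observe(); m=R.from_quat(s['tool_rot']).as_matrix()
print(np.round(s['t'],1),s['tool_pos'].round(4),'F',s['force'].round(1),'M',s['torque'].round(3),'yaw y',np.degrees(np.arctan2(m[1,1],m[0,1])).round(2))
E
python3 s.py
```

```text
17.0 [0.5507 0.0865 0.2437] F [-0.  -0.3  7.1] M [-0.23   0.048 -0.037] yaw y 61.4
```

Turning freely with no torque. Continue.

Call:
{"op": "carry_out", "data": {
  "rows": [
    {"slide": [0,0,0],"rot": [0,0,4],"gripper": 4},
    {"slide": [0,0,0],"rot": [0,0,4],"gripper": 4},
    {"slide": [0,0,0],"rot": [0,0,4],"gripper": 4},
    {"slide": [0,0,0],"rot": [0,0,4],"gripper": 4},
    {"slide": [0,0,0],"rot": [0,0,4],"gripper": 4},
    {"slide": [0,0,0],"rot": [0,0,4],"gripper": 4},
    {"slide": [0,0,0],"rot": [0,0,4],"gripper": 4},
    {"slide": [0,0,0],"rot": [0,0,4],"gripper": 4},
    {"slide": [0,0,0],"rot": [0,0,0],"gripper": 4},
    {"slide": [0,0,0],"rot": [0,0,0],"gripper": 4}
  ]
}}

```text
t: 18.0
tool_pos: [0.5507, 0.0864, 0.2437]
tool_rot: [0.505, 0.863, 0.0, 0.001]
force: [-0.1, -3.0, 6.6]
grip_width: 0.0118
gripper_force: 30.0
```

```bash
python3 s.py
```

```text
18.0 [0.5507 0.0864 0.2437] F [-0.1 -3.   6.6] M [-0.511  0.004 -0.059] yaw y 29.39
```

Call:
{"op": "carry_out", "data": {
  "rows": [
    {"slide": [0,0,0],"rot": [0,0,4],"gripper": 4},
    {"slide": [0,0,0],"rot": [0,0,4],"gripper": 4},
    {"slide": [0,0,0],"rot": [0,0,4],"gripper": 4},
    {"slide": [0,0,0],"rot": [0,0,4],"gripper": 4},
    {"slide": [0,0,0],"rot": [0,0,4],"gripper": 4},
    {"slide": [0,0,0],"rot": [0,0,4],"gripper": 4},
    {"slide": [0,0,0],"rot": [0,0,4],"gripper": 4},
    {"slide": [0,0,0],"rot": [0,0,4],"gripper": 4},
    {"slide": [0,0,0],"rot": [0,0,0],"gripper": 4},
    {"slide": [0,0,0],"rot": [0,0,0],"gripper": 4}
  ]
}}

```text
t: 19.0
tool_pos: [0.5506, 0.0864, 0.2436]
tool_rot: [0.723, 0.691, 0.0, 0.0]
force: [-1.2, -2.8, 7.3]
grip_width: 0.012
gripper_force: 30.0
```

```bash
python3 s.py
```

```text
19.0 [0.5506 0.0864 0.2436] F [-1.2 -2.8  7.3] M [-0.509  0.311 -0.075] yaw y -2.6
```

Call:
{"op": "carry_out", "data": {
  "rows": [
    {"slide": [0,0,0],"rot": [0,0,1.5],"gripper": 4},
    {"slide": [0,0,0],"rot": [0,0,1.5],"gripper": 4},
    {"slide": [0,0,0],"rot": [0,0,0],"gripper": 4},
    {"slide": [0,0,0],"rot": [0,0,0],"gripper": 4}
  ]
}}

```text
t: 19.4
tool_pos: [0.5506, 0.0864, 0.2436]
tool_rot: [0.741, 0.672, 0.0, 0.0]
force: [-0.8, -1.9, 7.2]
grip_width: 0.0119
gripper_force: 30.0
```

```bash
python3 s.py
```

```text
19.4 [0.5506 0.0864 0.2436] F [-0.8 -1.9  7.2] M [-0.511  0.414  0.066] yaw y -5.59
```

Call:
{"op": "carry_out", "data": {
  "rows": [
    {"slide": [0,0,0],"rot": [0,0,1.5],"gripper": 4},
    {"slide": [0,0,0],"rot": [0,0,0],"gripper": 4},
    {"slide": [0,0,0],"rot": [0,0,0],"gripper": 4}
  ]
}}

```text
t: 19.7
tool_pos: [0.5506, 0.0864, 0.2436]
tool_rot: [0.75, 0.662, 0.0, 0.0]
force: [-1.3, -1.9, 6.7]
grip_width: 0.012
gripper_force: 30.0
```

```bash
python3 s.py
```

```text
19.7 [0.5506 0.0864 0.2436] F [-1.3 -1.9  6.7] M [-0.441  0.427  0.053] yaw y -7.09
```

Call:
{"op": "carry_out", "data": {
  "rows": [
    {"slide": [0,0,0],"rot": [0,0,1.5],"gripper": 4},
    {"slide": [0,0,0],"rot": [0,0,0],"gripper": 4},
    {"slide": [0,0,0],"rot": [0,0,0],"gripper": 4}
  ]
}}

```text
t: 20.0
tool_pos: [0.5506, 0.0864, 0.2436]
tool_rot: [0.758, 0.652, 0.0, 0.0]
force: [-1.6, -1.9, 7.5]
grip_width: 0.0121
gripper_force: 30.0
```

```bash
python3 s.py
```

```text
20.0 [0.5506 0.0864 0.2436] F [-1.6 -1.9  7.5] M [-0.486  0.402  0.034] yaw y -8.6
```

Call:
{"op": "carry_out", "data": {
  "rows": [
    {"slide": [0,0,0],"rot": [0,0,1.5],"gripper": 4},
    {"slide": [0,0,0],"rot": [0,0,0],"gripper": 4},
    {"slide": [0,0,0],"rot": [0,0,0],"gripper": 4}
  ]
}}

```text
t: 20.3
tool_pos: [0.5506, 0.0864, 0.2436]
tool_rot: [0.767, 0.642, 0.0, 0.0]
force: [-0.7, -3.0, 7.8]
grip_width: 0.0115
gripper_force: 30.0
```

```bash
python3 s.py
```

```text
20.3 [0.5506 0.0864 0.2436] F [-0.7 -3.   7.8] M [-0.453  0.359  0.062] yaw y -10.1
```

Call:
{"op": "carry_out", "data": {
  "rows": [
    {"slide": [0,0,0],"rot": [0,0,1.5],"gripper": 4},
    {"slide": [0,0,0],"rot": [0,0,0],"gripper": 4},
    {"slide": [0,0,0],"rot": [0,0,0],"gripper": 4}
  ]
}}

```text
t: 20.6
tool_pos: [0.5507, 0.0864, 0.2436]
tool_rot: [0.775, 0.632, 0.0, 0.0]
force: [-1.8, -2.1, 8.2]
grip_width: 0.0118
gripper_force: 30.0
```

```bash
python3 s.py
```

```text
20.6 [0.5507 0.0864 0.2436] F [-1.8 -2.1  8.2] M [-0.454  0.338 -0.016] yaw y -11.59
```

Call:
{"op": "carry_out", "data": {
  "rows": [
    {"slide": [0,0,0],"rot": [0,0,1.2],"gripper": 4},
    {"slide": [0,0,0],"rot": [0,0,0],"gripper": 4},
    {"slide": [0,0,0],"rot": [0,0,0],"gripper": 4}
  ]
}}

```text
t: 20.9
tool_pos: [0.5507, 0.0864, 0.2437]
tool_rot: [0.781, 0.624, 0.0, 0.0]
force: [-0.5, -3.3, 6.6]
grip_width: 0.0118
gripper_force: 30.0
```

```bash
python3 s.py
```

```text
20.9 [0.5507 0.0864 0.2437] F [-0.5 -3.3  6.6] M [-0.452  0.1    0.115] yaw y -12.79
```

Call:
{"op": "carry_out", "data": {
  "rows": [
    {"slide": [0,0,0],"rot": [0,0,1.2],"gripper": 4},
    {"slide": [0,0,0],"rot": [0,0,0],"gripper": 4},
    {"slide": [0,0,0],"rot": [0,0,0],"gripper": 4}
  ]
}}

```text
t: 21.2
tool_pos: [0.5508, 0.0864, 0.2437]
tool_rot: [0.788, 0.616, 0.0, 0.001]
force: [1.4, -2.7, 6.6]
grip_width: 0.0122
gripper_force: 30.1
```

```bash
python3 s.py
```

```text
21.2 [0.5508 0.0864 0.2437] F [ 1.4 -2.7  6.6] M [-0.581 -0.331  0.328] yaw y -13.98
```

Call:
{"op": "carry_out", "data": {
  "rows": [
    {"slide": [0,0,0],"rot": [0,0,0.6],"gripper": 4},
    {"slide": [0,0,0],"rot": [0,0,0],"gripper": 4},
    {"slide": [0,0,0],"rot": [0,0,0],"gripper": 4}
  ]
}}

```text
t: 21.5
tool_pos: [0.5508, 0.0864, 0.2437]
tool_rot: [0.791, 0.612, 0.0, 0.001]
force: [1.7, -2.9, 6.3]
grip_width: 0.0121
gripper_force: 30.2
```

```bash
python3 s.py
```

```text
21.5 [0.5508 0.0864 0.2437] F [ 1.7 -2.9  6.3] M [-0.503 -0.386  0.415] yaw y -14.57
```

Stop felt: torque rose to 0.4 Nm at about 87° of turn. I'll relieve it a little and rise with the spring.

Call:
{"op": "carry_out", "data": {
  "rows": [
    {"slide": [0,0,0],"rot": [0,0,-1.5],"gripper": 4},
    {"slide": [0,0,0],"rot": [0,0,-1.5],"gripper": 4},
    {"slide": [0,0,0],"rot": [0,0,0],"gripper": 4},
    {"slide": [0,0,-1],"rot": [0,0,0],"gripper": 4},
    {"slide": [0,0,-1],"rot": [0,0,0],"gripper": 4},
    {"slide": [0,0,-0.6],"rot": [0,0,0],"gripper": 4},
    {"slide": [0,0,0],"rot": [0,0,0],"gripper": 4},
    {"slide": [0,0,0],"rot": [0,0,0],"gripper": 4}
  ]
}}

```text
t: 22.3
tool_pos: [0.5508, 0.0864, 0.2463]
tool_rot: [0.775, 0.632, 0.0, 0.001]
force: [2.2, -2.1, 6.2]
grip_width: 0.0117
gripper_force: 30.0
```

```bash
python3 s.py
```

```text
22.3 [0.5508 0.0864 0.2463] F [ 2.2 -2.1  6.2] M [-0.51  -0.276 -0.009] yaw y -11.59
```

Call:
{"op": "carry_out", "data": {
  "rows": [
    {"slide": [0,0,-0.5],"rot": [0,0,0],"gripper": 4},
    {"slide": [0,0,-0.5],"rot": [0,0,0],"gripper": 4},
    {"slide": [0,0,-0.5],"rot": [0,0,0],"gripper": 4},
    {"slide": [0,0,0],"rot": [0,0,0],"gripper": 4},
    {"slide": [0,0,0],"rot": [0,0,0],"gripper": 4}
  ]
}}

```text
t: 22.8
tool_pos: [0.5507, 0.0864, 0.2476]
tool_rot: [0.775, 0.632, 0.0, 0.0]
force: [4.3, -2.8, 4.8]
grip_width: 0.0119
gripper_force: 30.0
```

Call:
{"op": "carry_out", "data": {
  "rows": [
    {"slide": [0,0,-0.4],"rot": [0,0,0],"gripper": 4},
    {"slide": [0,0,0],"rot": [0,0,0],"gripper": 4},
    {"slide": [0,0,0],"rot": [0,0,0],"gripper": 4}
  ]
}}

```text
t: 23.1
tool_pos: [0.5507, 0.0864, 0.2479]
tool_rot: [0.775, 0.632, 0.0, 0.0]
force: [4.1, -3.2, 6.4]
grip_width: 0.0121
gripper_force: 30.0
```

```bash
python3 s.py
```

```text
23.1 [0.5507 0.0864 0.2479] F [ 4.1 -3.2  6.4] M [-0.651 -0.787 -0.049] yaw y -11.59
```

The cartridge rose past 16 mm with only the spring pushing, so it is in the pockets. I'll release.

Call:
{"op": "carry_out", "data": {
  "rows": [
    {"slide": [0,0,-0.4],"rot": [0,0,0],"gripper": 4},
    {"slide": [0,0,0],"rot": [0,0,0],"gripper": 4},
    {"slide": [0,0,0],"rot": [0,0,0],"gripper": 40},
    {"slide": [0,0,0],"rot": [0,0,0],"gripper": 40},
    {"slide": [0,0,0],"rot": [0,0,0],"gripper": 40},
    {"slide": [0,0,0],"rot": [0,0,0],"gripper": 40},
    {"slide": [0,0,0],"rot": [0,0,0],"gripper": 40}
  ]
}}

```text
t: 23.8
tool_pos: [0.5504, 0.0865, 0.248]
tool_rot: [0.775, 0.632, -0.0, -0.0]
force: [-0.3, -0.7, -0.5]
grip_width: 0.0396
gripper_force: 0.0
```

Call:
{"op": "carry_out", "data": {
  "rows": [
    {"slide": [0,0,-10],"rot": [0,0,0],"gripper": 40},
    {"slide": [0,0,-30],"rot": [0,0,0],"gripper": 40},
    {"slide": [0,0,-30],"rot": [0,0,0],"gripper": 40},
    {"slide": [-35,0,0],"rot": [0,0,0],"gripper": 40},
    {"slide": [-35,0,0],"rot": [0,0,0],"gripper": 40},
    {"slide": [0,0,0],"rot": [0,0,0],"gripper": 40},
    {"slide": [0,0,0],"rot": [0,0,0],"gripper": 40},
    {"slide": [0,0,0],"rot": [0,0,0],"gripper": 40}
  ]
}}

```text
t: 24.6
tool_pos: [0.5366, 0.0184, 0.3185]
tool_rot: [0.775, 0.632, 0.0, 0.0]
force: [-0.5, -0.1, 0.1]
grip_width: 0.0397
gripper_force: 0.0
```

```bash
python3 look.py end1 cartridge; python3 - <<'E'
from fit import *
np.random.seed(0)
st=pickle.load(open('end1.pkl','rb'))
print(fit(['end1'],lambda p: circ(p[0],p[1],p[2],.036),[.551,.0864,.057],.003), proj('wrist',[.551,.0864,.06],st))
im=cv2.imread('pics/end1.png')
for z,c in [(.056,(0,0,255)),]:
    for u in projN(circ(.551,.0862,z,.036),st): cv2.circle(im,tuple(int(v) for v in u),0,c,-1)
cv2.imwrite('pics/e1.png',cv2.resize(im[0:270,110:400],None,fx=2.2,fy=2.2,interpolation=2))
E
```

```text
24.6 [0.5366 0.0184 0.3185] [0.775 0.632 0.    0.   ] [ 0.009  0.006 -0.001 -0.002 -0.001 -0.003]
cartridge [0.55   0.0886 0.0558] 0.6 [253. 121.]
(array([0.55293166, 0.08606147, 0.06924997]), np.float64(53.55653068560835), np.float64(0.9792388464013736)) [255.08244065 123.41618659]
```

View pics/e1.png

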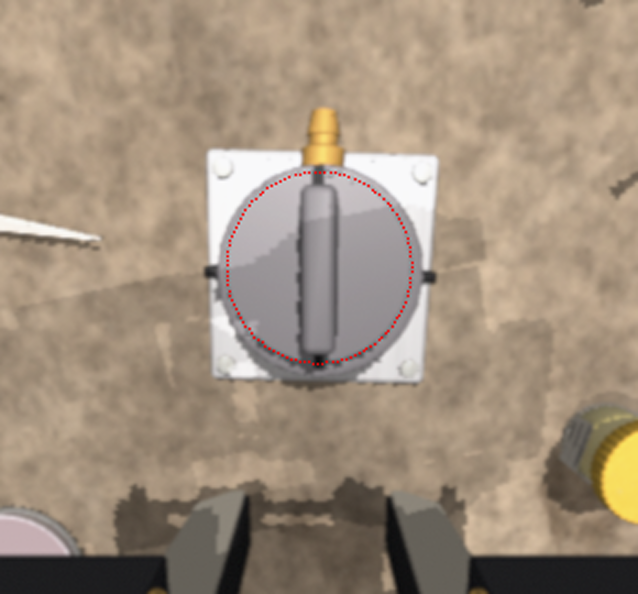

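The cap sits centred in the head at about (318,265), with the bar along the hose-tail direction. That is about 84° from the entry angle, and the fingers are clear. Everything agrees with the locked rest, so I'll hand in.

```bash
python3 -c "
from rig import manip
print(manip.hand_in())"
```

```text
the job is handed in; nothing more can be done
None
```

The cartridge is in the filter head: pushed to the bottom stop, twisted clockwise to its stop (torque about 0.4 Nm), risen to about 16–17 mm on the spring, released and handed in with the gripper clear; the locked height comes from arm position and force, not a camera measurement.

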